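# Clamp a reagent bottle in the shaker and switch the shaker on

### The arm

A 6-joint arm with a two-finger parallel gripper is mounted at the origin on a cart in front of the work surface, level with it; the furniture and walls round the work are solid. World frame = base frame: x ahead of the robot, y to its left, z up, the work surface at z = 0. Lengths are in m, angles in rad, forces in N, time in s.
With the tool pointing down it reaches from about 0.325 to 0.775 m from the base axis. Payload 5.5 kg.
Tool frame: the origin (TCP) lies on the centre line of the jaws, within the pads' length; the fingertips stand 22 mm ahead of it and the grasp point (between the pads) lies 3 mm ahead of it; z points along the fingers, x is the direction in which the jaws open and shut, and the axes are right-handed (so a half turn about z gives the same grasp; the last joint's range is limited). The gripper opens to 85 mm and grips with 20 to 120 N. Pads are 22 mm wide; open, the fingers measure 114 mm over their backs; the gripper's body (76 mm by 85 mm) begins 54 mm behind the grasp point. The pads swing forward as they close: fully open they stand 13 mm farther back than shut.
Start: joints at [-1.33, 0.091, 1.231, -0, 1.82, -0.057], TCP at [0.176, -0.574, 0.253] pointing down, gripper open.
Joint ranges: [-2.87, 2.87], [-0.86, 2.18], [0.17, 2.46], [-1.51, 4.65], [0.06, 2.69], [-2.65, 2.65]. Speed limits (rad/s): [2.57, 2.57, 3.01, 3.14, 3.14, 3.14].

### API

Orientations are given as a unit quaternion [x, y, z, w].
In Python, from workcell import readout, optics, job_done, recognise, tip_of gives the robot as it stands. The module is installed in compiled form; this text tells all that it offers.
- The arm moves only by the tool carry_out, never from a script. Its argument "motion" is a list of rows, each a list of 7 numbers: the finger opening in cm, from 0 to 8.54, then the shift along the tool's x, y, z in cm, then the turn, a rotation vector about the tool's x, y, z in rad. A call has 1 to 20 rows; each row shifts and turns the commanded pose from where the row before left it, along the tool's axes as they then stand; what a row does not reach is not made up. A row lasts 1/12 s, in which the tool goes at most 41.7 mm and 7.16 degrees, less where a joint would pass 70% of its speed; a pose out of reach is approached as far as the arm can. A call is refused whole if a number of a shift passes 4.17 or a number of a turn 0.125, either way. A call with a gripper value outside its range is refused whole. The fingers move at their own pace and stop on an object; "force" is the grip in N (left out, the last holds). Time passes only in rows, so rows that do not move let the fingers close. It gives the time, the measured TCP pose, the force and the opening at its end, in the units of the state.
- readout.state(): the state, without advancing time (a new reading comes with each control period).
- optics.snapshot(name): name is "scene" or "top"; returns (picture, depth): 384x512x3 uint8, red, green, blue; 384x512 float32, m along the optical axis (not along the pixel's ray), 0 where there is no reading.
- optics.camera_info(name): a dict with "fov_y" (degrees; the focal length in pixels is half the picture's height over the tangent of half this angle, whatever the lens; pixels are square), "cx", "cy" (the principal point, pixels), "dist_coeffs" ([k1, k2, p1, p2, k3] as OpenCV has them; the pictures are not rectified), "extrinsics" (4x4, takes a point from camera to world coordinates). Camera axes: x right, y up, looking along -z (the intrinsics and any distortion apply to the point x, -y, -z); pixel columns grow to the right and rows downward; lengths in m; the calibration is good to about 2 mm. A picture is of the moment at which its call begins. camera_info takes no time and is no camera call.
- job_done(): hands the job in, once; it reports no verdict.
Trained networks look in the newest picture that a camera, given by its name, has taken for a name from the list of things; names that differ only in an ending like _2 or _b are one class to them, and where a whole thing is asked for, a point or a joint stands for the part that bears it (a point fixed in the world has none). Each returns a list of dicts, best first, with "conf" (0 to 1); they miss things now and then, are a little off and sometimes report something else, mostly with a low value. They report only what shows in the picture. A call takes as long as a camera call. They do not tell look-alikes from the thing itself.
- recognise(camera, name): "location" ([x, y, z] in m, in world coordinates, good to about 4 mm: the middle of the surface that is visible of it).
- tip_of(camera, name): "location" ([x, y, z] in m, in world coordinates, good to about 4 mm: a listed point, or the origin of a listed thing).
The state is a dict: "clock": time; "joints": joint angles; "qd": joint speeds; "effort": joint torques, N m; "tool_pos": TCP position; "tcp_rot": TCP orientation; "wrist_force": force on the tool from outside, world axes, zero at the start; "moment": the same for the moment, N m; "finger_gap": finger opening in m.
Only numpy, scipy, OpenCV 4.12 (cv2) and the standard library are available. Lean on these libraries where they do the work, as an engineer would, in place of code of your own. Each camera call takes 0.05 s, during which the arm holds its last target.

### The job

Stand the white bottle with the blue cap upright in the cradle of the bottle shaker, between its two rubber posts and the red clamp pad, and wind the handwheel clockwise (seen from above) to its stop so that the sprung pad holds the bottle firmly against the posts. Then flip the shaker's switch, the one with the orange bat, over to its green dot. Leave the lamp switch with the black bat as it is, and do not shift or tip the brown bottle and the purple cup beside it, or the measuring cylinder in front of the switches.

Things in the scene. Friction and masses are not known exactly. Their poses are not given: they have to be found in the camera images.
- white_bottle: white bottle with a ribbed blue cap, 41 mm in diameter, 80 mm high, 50 to 105 g, loose; the cap is 25 mm in diameter and takes the top 17 mm (63 to 80 mm up; fixed to the bottle, a good grip), below it the shoulder widens, the body is straight from the bottom to about 48 mm up. Origin at the centre of its underside, z up
- shaker: bottle shaker, white base 110 (own x) x 250 (own y) mm, fixed to the bench; its deck is 30 mm above the bench. Origin at the centre of its underside, z up. Towards own +y the cradle with two black rubber posts (16 mm in diameter, 26 mm high above the deck, at own x = +18 and -18 mm, y = +67 mm); towards own -y the grey gear housing with the handwheel on top. Between them a carriage with a sprung red clamp pad (44 mm wide, top 27 mm above the deck) slides along own y
- cradle (a point): point on the deck (30 mm above the bench) at which the underside of the bottle is centred when the bottle touches both posts; axes as the shaker's. The red pad's face is 51 mm from it towards own -y with the clamp fully open, and advances towards own +y by 4 mm per rad of the handwheel, so a bottle set down up to 10 mm short of this point (towards own -y) has room
- wheel_axis (a point): point on the vertical axis of the handwheel, 75 mm above the bench (top of the disc); disc 92 mm in diameter
- crank_grip (a point): middle of the handwheel's upright crank handle, 101 mm above the bench, 36 mm from the wheel's axis: black, round, 18 mm in diameter, 40 mm high (from 77 to 117 mm above the bench); it turns freely about its own axis, so a gripper can hold it without turning while it carries it round
- handwheel (a joint): angle of the handwheel, rad, growing clockwise seen from above; stops at 0 (clamp open) and 9.6 (clamp fully wound); starts between 0 and 2.5. It stays where it is left; turning takes about 0.05 N m, a little more as the pad's spring is pressed. With a bottle of 41 mm against the posts the pad touches it at about 7.6
- clamp_pad (a joint): how far the sprung pad is pressed back into the carriage, m: 0 = free, about 0.008 with the bottle clamped and the wheel at its stop (500 N/m)
- shaker_switch: grey switch box for the shaker, 100 (own x) x 70 x 56 mm high, fixed to the bench, its bat toggle (orange) standing out of its top. Origin at the centre of its underside, z up; a red dot on its top 34 mm towards own -x (off), a green dot 34 mm towards own +x (on)
- shaker_bat (a joint): angle of the orange bat about its pivot, rad: -0.42 = off, leaning to the red dot (own -x of its box); 0 = upright; +0.42 = on, leaning to the green dot. Over-centre: past upright it snaps on to the other stop by itself; pushing it off a stop takes about 2 N at 40 mm above the pivot. The pivot is 58 mm above the bench over the middle of the box, its axis along the box's own y
- shaker_bat_tip (a point): tip of the orange bat, 56 mm from its pivot; the bat is round, 10 mm thick at its root, 16 mm near the tip
- lamp_switch: grey switch box for the lamp, 100 (own x) x 70 x 56 mm high, fixed to the bench, its bat toggle (black) standing out of its top. Origin at the centre of its underside, z up; a red dot on its top 34 mm towards own -x (off), a green dot 34 mm towards own +x (on)
- lamp_bat (a joint): angle of the black bat about its pivot, rad: -0.42 = off, leaning to the red dot (own -x of its box); 0 = upright; +0.42 = on, leaning to the green dot. Over-centre: past upright it snaps on to the other stop by itself; pushing it off a stop takes about 2 N at 40 mm above the pivot. The pivot is 58 mm above the bench over the middle of the box, its axis along the box's own y
- lamp_bat_tip (a point): tip of the black bat, 56 mm from its pivot; the bat is round, 10 mm thick at its root, 16 mm near the tip
- brown_bottle: brown bottle with a black cap, 38 mm in diameter, 76 mm high, loose bystander; origin at the centre of its underside
- purple_cup: tall purple cup, 57 mm in diameter, 86 mm high, loose bystander; origin at the centre of its underside
- cylinder: glass measuring cylinder, 40 mm in diameter at the foot, 170 mm high, loose bystander; origin at the centre of its underside
Things that resemble listed ones, but are neither listed nor needed, are in the scene too. Leave any pink or turquoise look-alike of the white_bottle alone.

How it is judged:
On the way, in this order (a step that is already met when the one before it is completed fails the run):
1. the white bottle stands upright on the deck in the cradle, let go (horizontal distance between white_bottle and cradle below 0.028 m and z of white_bottle in the frame of cradle between -0.006 and 0.006 m and angle between white_bottle's own z axis and vertical below 0.1 rad and contact force between white_bottle and the fingers below 0.2 N), for 0.2 s.
2. the handwheel is wound until the sprung pad is pressed in by 3 mm or more on the bottle (value of joint clamp_pad above 0.003 m), for 0.2 s.
3. the orange bat is flipped over to the green dot (value of joint shaker_bat above 0.3 rad), for 0.2 s.
At the end, for the whole second after the job is handed in: the white bottle stands upright (within 0.1 rad) on the deck, within 6 mm of the cradle point, the sprung pad pressed in by at least 3 mm and bearing on it, at rest; the orange bat is over at the green dot (beyond 0.3 rad), the black bat still off (below -0.3 rad) (horizontal distance between white_bottle and cradle below 0.006 m and z of white_bottle in the frame of cradle between -0.006 and 0.006 m and angle between white_bottle's own z axis and vertical below 0.1 rad and value of joint clamp_pad above 0.003 m and contact force between clamp_pad and white_bottle above 0.8 N and value of joint shaker_bat above 0.3 rad and value of joint lamp_bat below -0.3 rad and linear speed of white_bottle below 0.02 m/s); the robot touches nothing.
It fails at once if the black bat of the lamp switch is moved over (value of joint lamp_bat above 0 rad).
It fails at once if the brown bottle is shifted by more than 30 mm or tipped (distance of brown_bottle from where it was at the start of the episode above 0.03 m or angle between brown_bottle's own z axis and vertical above 0.3 rad).
It fails at once if the purple cup is shifted by more than 30 mm or tipped (distance of purple_cup from where it was at the start of the episode above 0.03 m or angle between purple_cup's own z axis and vertical above 0.3 rad).
It fails at once if the measuring cylinder is shifted by more than 30 mm or tipped (distance of cylinder from where it was at the start of the episode above 0.03 m or angle between cylinder's own z axis and vertical above 0.3 rad).
It also fails if it takes over 69 s, if anything falls off the work surface, if the arm or the gripper's body presses on something with over 40 N, if the wrist force passes 120 N, or if a joint passes its speed limit or range.

## Working session

There is one attempt and no reset: what is moved stays moved. The work goes in short steps, Python scripts to look and compute and a tool call to move; the robot and the scene stay as the last step left them, time stands still between calls to the robot, and variables do not carry over. Pictures are saved under pics/ and viewed, and the job is handed in when it is done.

Besides the shell and the picture viewer there is one more tool, called by a JSON object that holds its "method" and its "body", one argument or row to a line. carry_out: Moves the arm, as the interface text tells. Its arguments: {"type":"object","properties":{"motion":{"type":"array"},"force":{"type":"number"}},"required":["motion"]}

```bash
mkdir -p pics
cat > h.py <<'E'
import numpy as np,cv2
from workcell import readout,optics,job_done,recognise,tip_of
def snap(n,f):
    p,d=optics.snapshot(n); cv2.imwrite('pics/'+f+'.png',p[:,:,::-1]); np.savez('pics/'+f+'.npz',p=p,d=d); return p,d
def K(n):
    c=optics.camera_info(n); f=192/np.tan(np.radians(c['fov_y'])/2)
    return np.array([[f,0,c['cx']],[0,f,c['cy']],[0,0,1]]),np.array(c['dist_coeffs'],float),np.array(c['extrinsics'])
def px2w(n,uv,d):
    k,dc,E=K(n); uv=np.array(uv,float).reshape(-1,1,2); q=cv2.undistortPoints(uv,k,dc).reshape(-1,2); d=np.ravel(d)
    P=np.c_[q[:,0]*d,-q[:,1]*d,-d]; return P@E[:3,:3].T+E[:3,3]
def px2plane(n,uv,z):
    k,dc,E=K(n); uv=np.array(uv,float).reshape(-1,1,2); q=cv2.undistortPoints(uv,k,dc).reshape(-1,2)
    r=np.c_[q[:,0],-q[:,1],-np.ones(len(q))]@E[:3,:3].T; t=(z-E[2,3])/r[:,2]; return E[:3,3]+r*t[:,None]
def w2px(n,P):
    k,dc,E=K(n); P=(np.atleast_2d(P)-E[:3,3])@E[:3,:3]; P=P*[1,-1,-1]
    return cv2.projectPoints(P,np.zeros(3),np.zeros(3),k,dc)[0].reshape(-1,2)
E
python3 - <<'E'
from h import *
s=readout.state(); print(s)
for n in('scene','top'):
    snap(n,n+'0'); print(K(n))
    for t in['white_bottle','shaker','cradle','wheel_axis','crank_grip','shaker_switch','shaker_bat_tip','lamp_switch','lamp_bat_tip','brown_bottle','purple_cup','cylinder']:
        print(n,t,[(np.round(r['location'],3).tolist(),round(r['conf'],2)) for r in tip_of(n,t)][:4])
E
```

```text
{'clock': 0.0, 'joints': array([-1.32970837e+00,  9.18728517e-02,  1.23185248e+00, -2.66629931e-06,
        1.81979496e+00, -5.67212000e-02]), 'qd': array([ 2.00722242e-04,  7.50390258e-04, -1.32585468e-05, -2.98528945e-03,
       -7.21550775e-04,  1.98193819e-03]), 'effort': array([ 1.45843849e-03, -4.58730912e+01, -4.18023205e+01,  2.34451051e-05,
        1.14663536e-02,  2.66847078e-07]), 'tool_pos': array([ 0.17598676, -0.57337181,  0.25216131]), 'tcp_rot': array([ 8.04184270e-01, -5.94379282e-01, -7.42192320e-04, -6.14899946e-04]), 'wrist_force': array([ 0.21655306, -0.30443624,  0.56272051]), 'moment': array([ 0.02882705,  0.04399073, -0.02002359]), 'finger_gap': 0.08533589345050792}
(array([[386.55751113,   0.        , 252.69260771],
       [  0.        , 386.55751113, 190.25260918],
       [  0.        ,   0.        ,   1.        ]]), array([-0.12285209,  0.        ,  0.        ,  0.        ,  0.        ]), array([[-0.69951662,  0.46271094, -0.54458708, -0.1252129 ],
       [-0.71448577, -0.46741811,  0.52060581,  0.60846619],
       [-0.01365986,  0.75327213,  0.65756712,  0
[... 1484 characters left out ...]
 0.209, -0.001], 0.77), ([0.422, 0.291, -0.003], 0.69), ([0.352, 0.228, 0.002], 0.5)]
top shaker [([0.593, -0.016, 0.002], 0.6)]
top cradle [([0.613, 0.023, 0.032], 0.95)]
top wheel_axis [([0.563, -0.092, 0.074], 0.65)]
top crank_grip [([0.559, -0.124, 0.103], 0.37)]
top shaker_switch [([0.44, -0.32, 0.005], 0.79), ([0.593, -0.014, -0.0], 0.4)]
top shaker_bat_tip [([0.453, -0.336, 0.11], 0.46)]
top lamp_switch [([0.59, -0.259, -0.001], 0.84)]
top lamp_bat_tip [([0.603, -0.276, 0.108], 0.65), ([0.593, -0.26, 0.001], 0.29)]
top brown_bottle [([0.614, 0.274, -0.001], 0.62), ([0.56, -0.127, 0.1], 0.22)]
top purple_cup [([0.542, 0.367, -0.002], 0.57)]
top cylinder [([0.372, -0.184, 0.004], 0.78)]
```

View pics/scene0.png

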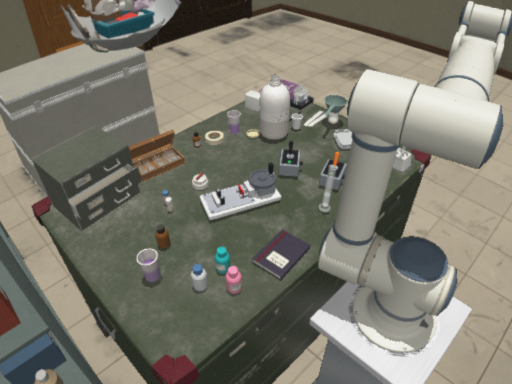

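View pics/top0.png

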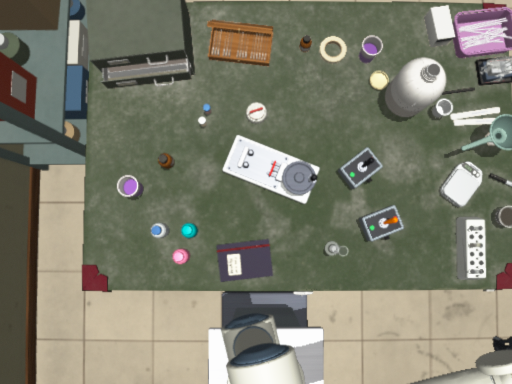

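The blue-capped candidates are the white bottle at scene (199,278) / top (158,230), the turquoise one at scene (222,260) / top (189,230) and the pink one at scene (233,280) / top (180,256). Only the first is white with a blue cap. The brown bottle is at top (166,160) and the purple cup at (128,186). The shaker is at (271,170), the orange bat's box at (382,223) and the black bat's box at (361,168). I'll confirm the bottle in an enlarged crop.

Run:
```python
from h import *
p=np.load('pics/scene0.npz')['p'][:,:,::-1]; t=np.load('pics/top0.npz')['p'][:,:,::-1]
a=cv2.resize(p[230:305,160:260],None,fx=4,fy=4,interpolation=3)
b=cv2.resize(t[210:285,130:230],None,fx=4,fy=4,interpolation=3)
c=cv2.resize(t[125:215,215:335],None,fx=400/120,fy=400/120,interpolation=3)
d=cv2.resize(t[145:255,325:425],None,fx=4,fy=4,interpolation=3)[70:370]
cv2.imwrite('pics/crop.png',np.vstack([np.hstack([a,b]),np.hstack([c,d])])) if c.shape==d.shape else print(c.shape,d.shape)
```

```text
(no output)
```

View pics/crop.png

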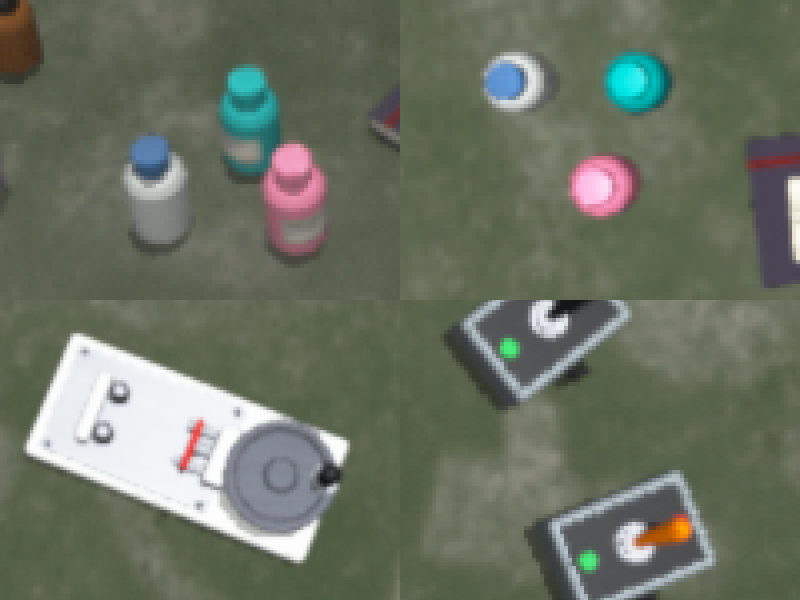

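Run:
```python
from h import *
z=np.load('pics/top0.npz');t=z['p'];d=z['d']
# back-project everything
vv,uu=np.mgrid[0:384,0:512]; W=px2w('top',np.c_[uu.ravel(),vv.ravel()],d.ravel()).reshape(384,512,3)
hsv=cv2.cvtColor(t,cv2.COLOR_RGB2HSV)
def reg(u0,u1,v0,v1):
    m=np.zeros((384,512),bool); m[v0:v1,u0:u1]=1; return m
# deck
m=reg(215,335,125,215)&(W[...,2]>.02)&(W[...,2]<.04)
cs=cv2.findContours(m.astype('u1'),cv2.RETR_EXTERNAL,cv2.CHAIN_APPROX_NONE)[0]; c=np.vstack(cs)[:,0].astype(float)
P=px2plane('top',c,.03)[:,:2].astype('f4'); r=cv2.minAreaRect(P*1000); print('shaker rect',r)
# use hull quad
m=reg(225,335,125,215)&(t.min(2)>150)
P=px2plane('top',np.argwhere(m)[:,::-1],.03)[:,:2].astype('f4'); print('white rect',cv2.minAreaRect(P*1000))
for nm,R in(('sh',(355,412,198,248)),('lamp',(335,390,143,192))):
    m=reg(*R)&(W[...,2]>.045)&(W[...,2]<.068)
    P=px2plane('top',np.argwhere(m)[:,::-1],.056)[:,:2].astype('f4'); print(nm,cv2.minAreaRect(P*1000),m.sum())
# dots
g=(hsv[...,0]>45)&(hsv[...,0]<75)&(hsv[...,1]>150)&(hsv[...,2]>120)
for nm,R in(('sh',(355,412,198,248)),('lamp',(335,390,143,192))):
    q=np.argwhere(g&reg(*R)); print(nm,'green',px2plane('top',q.mean(0)[::-1],.056),len(q))
o=(hsv[...,0]<20)&(hsv[...,1]>180)&reg(355,412,198,248)&(t[...,0]>150); q=np.argwhere(o); print('orange',q.mean(0),W[o].mean(0),W[o][:,2].max(),len(q))
b=(hsv[...,0]>100)&(hsv[...,0]<120)&(hsv[...,1]>90)&reg(145,175,215,245);q=np.argwhere(b); print('cap',q.mean(0),px2plane('top',q.mean(0)[::-1],.08),np.median(W[b],0),len(q))
rd=(hsv[...,1]>150)&((hsv[...,0]<8)|(hsv[...,0]>172))&reg(260,290,150,190);q=np.argwhere(rd);print('pad',px2plane('top',q.mean(0)[::-1],.057),len(q))
# wheel & crank
m=reg(270,325,150,205)&(W[...,2]>.066)&(W[...,2]<.085);P=px2plane('top',np.argwhere(m)[:,::-1],.075)[:,:2].astype('f4');print('wheel',cv2.minEnclosingCircle(P*1000),P.mean(0))
m=reg(270,325,150,205)&(W[...,2]>.105);q=np.argwhere(m);print('crank',px2plane('top',q.mean(0)[::-1],.117),len(q),W[m][:,2].max())
m=reg(215,270,125,200)&(W[...,2]>.048)&(W[...,2]<.07)&(t.max(2)<110);n,l,st,ce=cv2.connectedComponentsWithStats(m.astype('u1'));print('posts',st[1:,4],px2plane('top',ce[1:],.056))
m=reg(322,352,235,262)&(W[...,2]>.02);q=np.argwhere(m);print('cyl',len(q),W[m].max(0),W[m].min(0))
```

```text
shaker rect ((592.4846801757812, -12.565383911132812), (248.0603790283203, 109.17818450927734), 67.84650421142578)
white rect ((591.356201171875, -14.50067138671875), (250.63623046875, 109.81068420410156), 67.84693908691406)
sh ((441.2118835449219, -314.1048583984375), (70.11961364746094, 100.95174407958984), 20.796030044555664) 874
lamp ((592.4255981445312, -258.70135498046875), (69.53271484375, 100.10269927978516), 35.59872055053711) 840
sh green [[ 0.42878824 -0.28425271  0.056     ]] 14
lamp green [[ 0.57262615 -0.23280044  0.056     ]] 14
orange [220.16666667 391.91666667] [ 0.44581135 -0.32317637  0.11961289] 1.377218986055041 48
cap [229.96969697 155.87878788] [[0.42257756 0.29101858 0.08      ]] [0.42250172 0.29126003 0.07853236] 66
pad [[ 0.58822278 -0.016541    0.057     ]] 18
wheel ((563.7537231445312, -87.67375946044922), 46.38179016113281) [ 0.5633646  -0.08506764]
crank [[ 0.56155684 -0.11770788  0.117     ]] 42 1.377218986055041
posts [5 2 1] [[0.62886228 0.04268745 0.056     ]
 [0.5954991  0.0575875  0.056     ]
 [0.59548227 0.05081523 0.056     ]]
cyl 170 [0.41071945 0.01226825 1.37721899] [ 0.35953159 -0.20121546  0.02117269]
```

{"method": "carry_out", "body": {
  "motion": [
    [5.5, 0, 0, 0, 0, 0, -0.1106],
    [5.5, 0, 0, 0, 0, 0, -0.1106],
    [5.5, 0, 0, 0, 0, 0, -0.1106],
    [5.5, 0, 0, 0, 0, 0, -0.1106],
    [5.5, 0, 0, 0, 0, 0, -0.1106],
    [5.5, 0, 0, 0, 0, 0, -0.1106],
    [5.5, 0, 0, 0, 0, 0, -0.1106],
    [5.5, 0, 0, 0, 0, 0, -0.1106],
    [5.5, 0.7, -3.65, -0.15, 0, 0, 0],
    [5.5, 0.7, -3.65, -0.15, 0, 0, 0],
    [5.5, 0.7, -3.65, -0.15, 0, 0, 0],
    [5.5, 0.7, -3.65, -0.15, 0, 0, 0],
    [5.5, 0.7, -3.65, -0.15, 0, 0, 0],
    [5.5, 0.7, -3.65, -0.15, 0, 0, 0],
    [5.5, 0.7, -3.65, -0.15, 0, 0, 0],
    [5.5, 0.7, -3.65, -0.15, 0, 0, 0],
    [5.5, 0.7, -3.65, -0.15, 0, 0, 0],
    [5.5, 0.7, -3.65, -0.15, 0, 0, 0],
    [5.5, 0.7, -3.65, -0.15, 0, 0, 0],
    [5.5, 0.7, -3.65, -0.15, 0, 0, 0]
  ]
}}

```text
clock: 2.97
tool_pos: [0.4202, -0.1983, 0.2717]
tcp_rot: [0.981, -0.193, 0.0, 0.0]
wrist_force: [0.9, -0.4, 0.4]
finger_gap: 0.0547
```

```bash
cat >> h.py <<'E'
from scipy.spatial.transform import Rotation as R_
def st():
    s=readout.state(); r=R_.from_quat(s['tcp_rot']); m=r.as_matrix()
    print('t',round(s['clock'],2),'pos',np.round(s['tool_pos'],4),'yaw',round(np.degrees(np.arctan2(m[1,0],m[0,0])),2),'z',np.round(m[:,2],4),'F',np.round(s['wrist_force'],2),'gap',round(s['finger_gap'],4),'q',np.round(s['joints'],2)); return s,m
def go(*T):
    s,m=st(); p=s['tool_pos']
    for t in T:
        t=np.array(t,float); d=m.T@(t-p)*100; print(t,'tool cm',np.round(d,2),'len',round(np.linalg.norm(d),2)); p=t
E
python3 -c "
from h import *
go((.4225,.291,.25))"
```

```text
t 2.97 pos [ 0.4202 -0.1983  0.2717] yaw -22.25 z [ 8.e-04 -5.e-04 -1.e+00] F [ 0.94 -0.37  0.37] gap 0.0547 q [-0.51 -0.27  1.54 -0.    1.87 -0.13]
[0.4225 0.291  0.25  ] tool cm [-18.32 -45.37   2.14] len 48.98
```

{"method": "carry_out", "body": {
  "motion": [
    [5.5, -1.41, -3.49, 0.165, 0, 0, 0],
    [5.5, -1.41, -3.49, 0.165, 0, 0, 0],
    [5.5, -1.41, -3.49, 0.165, 0, 0, 0],
    [5.5, -1.41, -3.49, 0.165, 0, 0, 0],
    [5.5, -1.41, -3.49, 0.165, 0, 0, 0],
    [5.5, -1.41, -3.49, 0.165, 0, 0, 0],
    [5.5, -1.41, -3.49, 0.165, 0, 0, 0],
    [5.5, -1.41, -3.49, 0.165, 0, 0, 0],
    [5.5, -1.41, -3.49, 0.165, 0, 0, 0],
    [5.5, -1.41, -3.49, 0.165, 0, 0, 0],
    [5.5, -1.41, -3.49, 0.165, 0, 0, 0],
    [5.5, -1.41, -3.49, 0.165, 0, 0, 0],
    [5.5, -1.41, -3.49, 0.165, 0, 0, 0],
    [5.5, 0, 0, 3, 0, 0, 0],
    [5.5, 0, 0, 3, 0, 0, 0],
    [5.5, 0, 0, 3, 0, 0, 0]
  ]
}}

```text
clock: 4.3
tool_pos: [0.4215, 0.2904, 0.159]
tcp_rot: [0.981, -0.192, 0.0, -0.0]
wrist_force: [0.1, -0.3, 0.0]
finger_gap: 0.0553
```

```bash
python3 -c "
from h import *
go((.4225,.291,.088))
p,d=snap('scene','s1'); cv2.imwrite('pics/s1c.png',cv2.resize(p[180:310,130:280,::-1],None,fx=5,fy=4.6,interpolation=3))"
```

```text
t 4.3 pos [0.4215 0.2904 0.159 ] yaw -22.13 z [ 1.e-03  5.e-04 -1.e+00] F [ 0.05 -0.33  0.03] gap 0.0553 q [ 0.54 -0.15  1.63 -0.    1.66  0.92]
[0.4225 0.291  0.088 ] tool cm [ 0.06 -0.09  7.1 ] len 7.1
```

View pics/s1c.png

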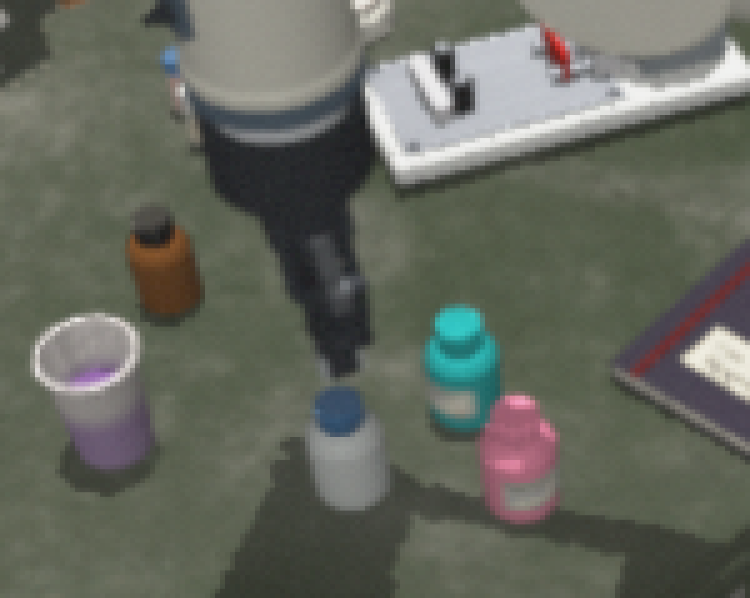

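The fingers hang over the blue cap at crop (340,385). The turquoise bottle at (462,370) and the pink one at (520,460) are clear. I'll descend and grip the cap.

{"method": "carry_out", "body": {
  "motion": [
    [5.5, 0.06, -0.09, 2.4, 0, 0, 0],
    [5.5, 0, 0, 2.4, 0, 0, 0],
    [5.5, 0, 0, 2.3, 0, 0, 0],
    [5.5, 0, 0, 0, 0, 0, 0],
    [3.0, 0, 0, 0, 0, 0, 0],
    [2.0, 0, 0, 0, 0, 0, 0],
    [2.0, 0, 0, 0, 0, 0, 0],
    [2.0, 0, 0, 0, 0, 0, 0],
    [2.0, 0, 0, 0, 0, 0, 0],
    [2.0, 0, 0, 0, 0, 0, 0],
    [2.0, 0, 0, 0, 0, 0, 0]
  ],
  "force": 40
}}

```text
clock: 5.27
tool_pos: [0.4236, 0.2907, 0.0916]
tcp_rot: [0.981, -0.193, 0.002, -0.002]
wrist_force: [-0.9, 0.4, 6.9]
finger_gap: 0.0232
```

```bash
python3 -c "
from h import *
st()
p,d=snap('scene','s2'); cv2.imwrite('pics/s2c.png',cv2.resize(p[220:310,160:250,::-1],None,fx=6,fy=6,interpolation=3))"
```

```text
t 5.27 pos [0.4236 0.2907 0.0916] yaw -22.24 z [ 0.0036  0.0024 -1.    ] F [-0.91  0.35  6.88] gap 0.0232 q [ 0.54 -0.12  1.72  0.    1.53  0.92]
```

View pics/s2c.png

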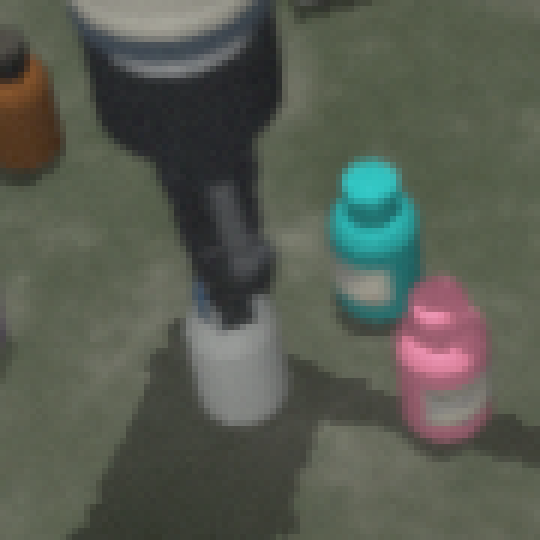

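{"method": "carry_out", "body": {
  "motion": [
    [2.0, 0, 0, -1, 0, 0, 0],
    [2.0, 0, 0, -2.5, 0, 0, 0],
    [2.0, 0, 0, -3.5, 0, 0, 0],
    [2.0, 0, 0, -3.5, 0, 0, 0],
    [2.0, 0, 0, 0, 0, 0, 0]
  ]
}}

```text
clock: 5.73
tool_pos: [0.4247, 0.2911, 0.2033]
tcp_rot: [0.981, -0.193, 0.005, -0.004]
wrist_force: [0.4, 0.7, 0.9]
finger_gap: 0.0233
```

```bash
python3 -c "
from h import *
go((.607,.022,.19))"
```

```text
t 5.73 pos [0.4247 0.2911 0.2033] yaw -22.25 z [ 0.0112  0.0065 -0.9999] F [0.4  0.73 0.92] gap 0.0233 q [ 0.53 -0.15  1.56 -0.    1.72  0.92]
[0.607 0.022 0.19 ] tool cm [27.05 18.02  1.36] len 32.53
```

{"method": "carry_out", "body": {
  "motion": [
    [2.0, 2.7, 1.8, 0, 0, 0, 0],
    [2.0, 2.7, 1.8, 0, 0, 0, 0],
    [2.0, 2.7, 1.8, 0, 0, 0, 0],
    [2.0, 2.7, 1.8, 0, 0, 0, 0],
    [2.0, 2.7, 1.8, 0, 0, 0, 0],
    [2.0, 2.7, 1.8, 0, 0, 0, 0],
    [2.0, 2.7, 1.8, 0, 0, 0, 0],
    [2.0, 2.7, 1.8, 0, 0, 0, 0],
    [2.0, 2.7, 1.8, 0, 0, 0, 0],
    [2.0, 2.7, 1.8, 0, 0, 0, 0],
    [2.0, 0, 0, 0, 0, 0, 0],
    [2.0, 0, 0, 0, 0, 0, 0]
  ]
}}

```text
clock: 6.73
tool_pos: [0.6048, 0.0196, 0.1936]
tcp_rot: [0.981, -0.194, -0.0, 0.0]
wrist_force: [-0.4, -0.0, -0.8]
finger_gap: 0.0232
```

```bash
python3 -c "
from h import *
go((.607,.022,.1216))
p,d=snap('scene','s3'); cv2.imwrite('pics/s3c.png',cv2.resize(p[120:230,170:300,::-1],None,fx=5,fy=5,interpolation=3))
snap('top','t3')
for n in('scene','top'):
  for t in('white_bottle','cradle'): print(n,t,[(np.round(r['location'],3).tolist(),round(r['conf'],2)) for r in tip_of(n,t)][:5])"
```

```text
t 6.73 pos [0.6048 0.0196 0.1936] yaw -22.41 z [-9.e-04  1.e-04 -1.e+00] F [-0.42 -0.01 -0.84] gap 0.0232 q [-0.02  0.1   1.32  0.    1.72  0.37]
[0.607  0.022  0.1216] tool cm [ 0.12 -0.31  7.2 ] len 7.21
scene white_bottle [([0.351, 0.229, 0.001], 0.95), ([0.603, 0.019, 0.104], 0.61), ([0.419, 0.209, 0.003], 0.53)]
scene cradle [([0.606, 0.027, 0.028], 0.9)]
top white_bottle [([0.351, 0.229, 0.002], 0.71), ([0.603, 0.024, 0.103], 0.61), ([0.418, 0.207, -0.003], 0.46)]
top cradle []
```

View pics/s3c.png

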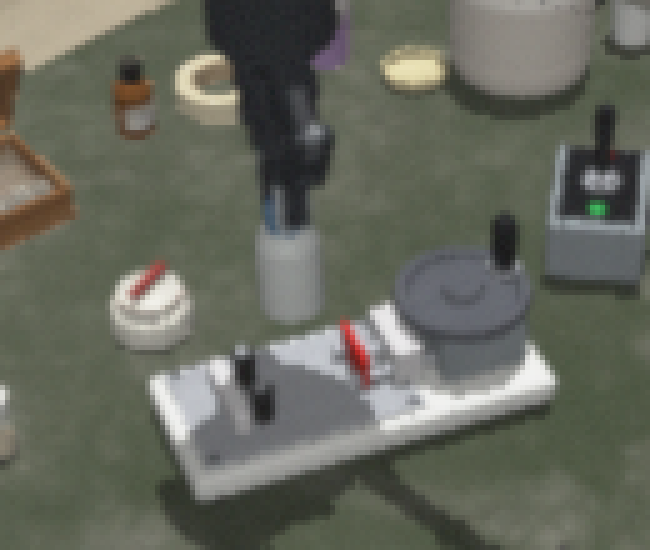

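The bottle hangs upright over the cradle, at crop (290,275). The posts are at (245,365) and (262,400) and the red pad is at (357,355). I'll lower it.

{"method": "carry_out", "body": {
  "motion": [
    [2.0, 0.1, -0.2, 2.5, 0, 0, 0],
    [2.0, 0, 0, 2.5, 0, 0, 0],
    [2.0, 0, 0, 1.5, 0, 0, 0],
    [2.0, 0, 0, 0.5, 0, 0, 0],
    [2.0, 0, 0, 0.2, 0, 0, 0],
    [2.0, 0, 0, 0, 0, 0, 0],
    [2.0, 0, 0, 0, 0, 0, 0]
  ]
}}

```text
clock: 7.62
tool_pos: [0.6062, 0.023, 0.1227]
tcp_rot: [0.981, -0.193, 0.001, -0.0]
wrist_force: [-0.6, 0.2, -1.0]
finger_gap: 0.0231
```

```bash
python3 -c "
from h import *
st()
p,d=snap('scene','s4'); cv2.imwrite('pics/s4c.png',cv2.resize(p[120:230,170:300,::-1],None,fx=5,fy=5,interpolation=3))"
```

```text
t 7.62 pos [0.6062 0.023  0.1227] yaw -22.21 z [ 1.2e-03 -1.0e-04 -1.0e+00] F [-0.56  0.24 -1.03] gap 0.0231 q [-0.02  0.12  1.43 -0.    1.59  0.37]
```

View pics/s4c.png

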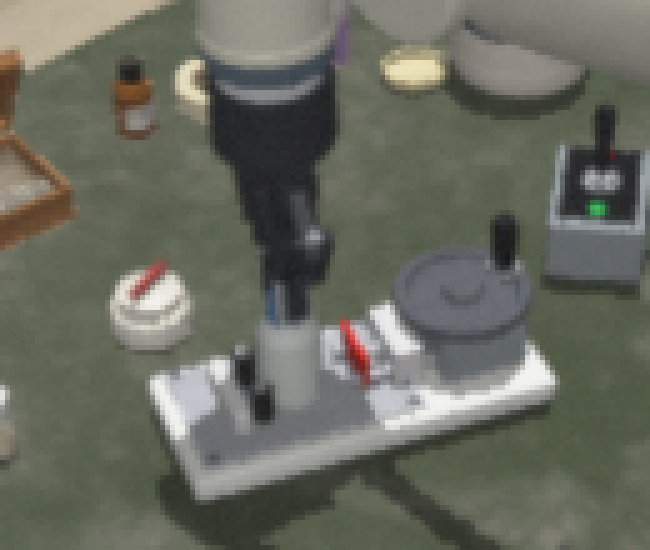

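The bottle is upright between the posts at (255,385) and the pad at (357,355). The wrist still carries its weight, so I'll ease down a little more.

{"method": "carry_out", "body": {
  "motion": [
    [2.0, 0, 0, 0.15, 0, 0, 0],
    [2.0, 0, 0, 0, 0, 0, 0],
    [2.0, 0, 0, 0, 0, 0, 0]
  ]
}}

```text
clock: 7.92
tool_pos: [0.6065, 0.0227, 0.1216]
tcp_rot: [0.981, -0.193, 0.001, -0.0]
wrist_force: [0.0, 1.4, 4.5]
finger_gap: 0.0228
```

{"method": "carry_out", "body": {
  "motion": [
    [2.0, 0, 0, 0.15, 0, 0, 0],
    [2.0, 0, 0, 0, 0, 0, 0],
    [2.0, 0, 0, 0, 0, 0, 0]
  ]
}}

```text
clock: 8.17
tool_pos: [0.6067, 0.0228, 0.1216]
tcp_rot: [0.981, -0.193, 0.002, -0.0]
wrist_force: [-2.9, 0.8, 8.6]
finger_gap: 0.0234
```

Contact with the deck at TCP z = 0.1216. I'll release and rise straight up.

{"method": "carry_out", "body": {
  "motion": [
    [2.6, 0, 0, -0.2, 0, 0, 0],
    [3.2, 0, 0, 0, 0, 0, 0],
    [4.0, 0, 0, 0, 0, 0, 0],
    [5.0, 0, 0, 0, 0, 0, 0],
    [5.0, 0, 0, 0, 0, 0, 0],
    [5.0, 0, 0, -1.5, 0, 0, 0],
    [5.0, 0, 0, -3, 0, 0, 0],
    [5.0, 0, 0, -3, 0, 0, 0],
    [5.0, 0, 0, 0, 0, 0, 0],
    [5.0, 0, 0, 0, 0, 0, 0]
  ]
}}

```text
clock: 9.0
tool_pos: [0.6071, 0.0225, 0.1986]
tcp_rot: [0.981, -0.193, 0.002, -0.0]
wrist_force: [-0.6, -0.3, -0.6]
finger_gap: 0.0501
```

```bash
python3 -c "
from h import *
go((.562,-.123,.2),(.562,-.123,.106))
p,d=snap('scene','s5'); q,d=snap('top','t5')
cv2.imwrite('pics/s5c.png',np.hstack([cv2.resize(p[120:220,180:280,::-1],None,fx=4,fy=4,interpolation=3),cv2.resize(q[120:220,225:325,::-1],None,fx=4,fy=4,interpolation=3)]))
for n in('scene','top'):
  for t in('white_bottle','cradle','crank_grip','wheel_axis'): print(n,t,[(np.round(r['location'],3).tolist(),round(r['conf'],2)) for r in tip_of(n,t)][:5])"
```

```text
t 9.0 pos [0.6071 0.0225 0.1986] yaw -22.25 z [ 4.9e-03 -1.0e-04 -1.0e+00] F [-0.61 -0.25 -0.63] gap 0.0501 q [-0.02  0.1   1.31 -0.    1.72  0.37]
[ 0.562 -0.123  0.2  ] tool cm [ 1.34 15.18 -0.16] len 15.24
[ 0.562 -0.123  0.106] tool cm [-0.04  0.02  9.4 ] len 9.4
scene white_bottle [([0.418, 0.212, 0.001], 0.88), ([0.606, 0.021, 0.032], 0.66), ([0.351, 0.229, 0.004], 0.66)]
scene cradle [([0.605, 0.025, 0.029], 0.57)]
scene crank_grip [([0.558, -0.12, 0.099], 0.52)]
scene wheel_axis [([0.563, -0.088, 0.077], 0.82)]
top white_bottle [([0.42, 0.207, -0.0], 0.76), ([0.35, 0.231, 0.0], 0.68), ([0.603, 0.024, 0.029], 0.39)]
top cradle [([0.613, 0.026, 0.032], 0.78)]
top crank_grip [([0.56, -0.124, 0.102], 0.42)]
top wheel_axis [([0.564, -0.093, 0.073], 0.64)]
```

View pics/s5c.png

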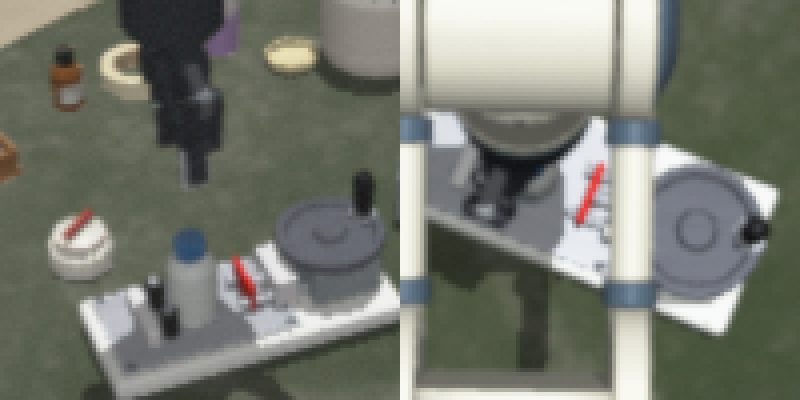

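The bottle stands free and upright at crop-left (190,280). The crank handle is at crop-left (363,195) and crop-right (755,232). Next I'll localise the crank.

Run:
```python
from h import *
print(px2plane('top',(299.25+.0,177.5),.075))
for f,n,b in(('t5','top',(303,322,168,188)),('s5','scene',(262,276,160,177))):
    z=np.load(f'pics/{f}.npz');t=z['p'];u0,u1,v0,v1=b
    m=np.zeros((384,512),bool);m[v0:v1,u0:u1]=t[v0:v1,u0:u1].max(2)<55
    q=np.argwhere(m);print(n,len(q),q.min(0),q.max(0),q.mean(0))
    d=z['d'];W=px2w(n,q[:,::-1],d[m]);k=(W[:,2]>.08)&(W[:,2]<.13);print(W[k].mean(0),W[k].min(0),W[k].max(0),k.sum())
print(w2px('top',[[.562,-.123,.117],[.562,-.123,.08],[.563,-.09,.075]]),w2px('scene',[[.562,-.123,.117],[.562,-.123,.08],[.563,-.09,.075]]))
```

```text
[[ 0.56165384 -0.08897821  0.075     ]]
top 23 [175 311] [180 316] [177.30434783 313.26086957]
[ 0.5578626  -0.12247966  0.11156151] [ 0.55182642 -0.12987792  0.10180524] [ 0.56414713 -0.11703776  0.11673571] 23
scene 41 [163 268] [173 272] [167.85365854 270.34146341]
[ 0.55316116 -0.12133354  0.10175626] [ 0.5462865  -0.13033474  0.08019932] [ 0.56138549 -0.1153848   0.11838442] 41
[[313.66431788 175.46929945]
 [312.19003947 177.13293049]
 [299.62870196 176.99738661]] [[268.79703525 162.75256539]
 [268.64861873 171.69612301]
 [261.42066474 177.22029855]]
```

{"method": "carry_out", "body": {
  "motion": [
    [4.5, 0.22, 3.05, 0, 0, 0, 0],
    [4.5, 0.22, 3.05, 0, 0, 0, 0],
    [4.5, 0.22, 3.05, 0, 0, 0, 0],
    [4.5, 0.22, 3.05, 0, 0, 0, 0],
    [4.5, 0.22, 3.05, 0, 0, 0, 0],
    [4.5, 0, 0, 0, 0, 0, 0],
    [4.5, 0, 0, 3, 0, 0, 0],
    [4.5, 0, 0, 3, 0, 0, 0],
    [4.5, 0, 0, 2.2, 0, 0, 0],
    [4.5, 0, 0, 1.0, 0, 0, 0],
    [4.5, 0, 0, 0, 0, 0, 0]
  ]
}}

```text
clock: 10.42
tool_pos: [0.557, -0.1219, 0.1005]
tcp_rot: [0.981, -0.193, -0.003, -0.0]
wrist_force: [-0.7, -0.6, -0.2]
finger_gap: 0.0448
```

```bash
python3 -c "
from h import *
st()
p,d=snap('scene','s6'); q,d=snap('top','t6')
cv2.imwrite('pics/s6c.png',np.hstack([cv2.resize(p[120:220,200:300,::-1],None,fx=4,fy=4,interpolation=3),cv2.resize(q[120:220,240:340,::-1],None,fx=4,fy=4,interpolation=3)]))"
```

```text
t 10.42 pos [ 0.557  -0.1219  0.1005] yaw -22.23 z [-0.0054  0.0017 -1.    ] F [-0.7  -0.59 -0.17] gap 0.0448 q [-0.28  0.04  1.55  0.    1.55  0.11]
```

View pics/s6c.png

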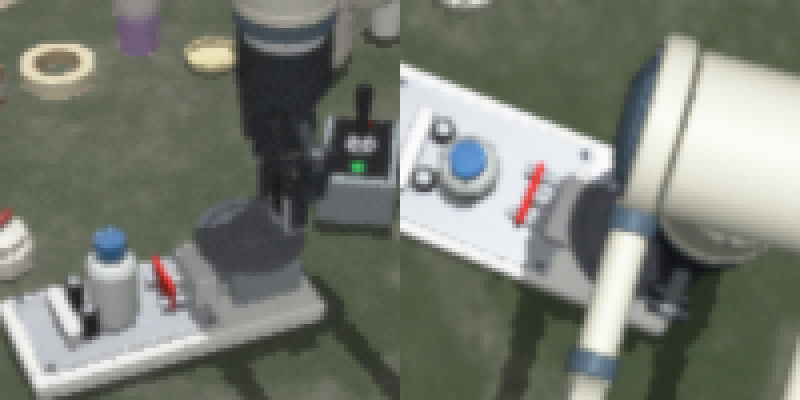

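The bottle is steady, cap at crop-right (467,160). The fingers straddle the crank. I'll raise 6 mm for clearance, nudge +x and close softly.

{"method": "carry_out", "body": {
  "motion": [
    [4.5, 0.25, 0.05, -0.6, 0, 0, 0],
    [4.5, 0, 0, 0, 0, 0, 0],
    [2.5, 0, 0, 0, 0, 0, 0],
    [1.0, 0, 0, 0, 0, 0, 0],
    [1.0, 0, 0, 0, 0, 0, 0],
    [1.0, 0, 0, 0, 0, 0, 0],
    [1.0, 0, 0, 0, 0, 0, 0],
    [1.0, 0, 0, 0, 0, 0, 0]
  ],
  "force": 25
}}

```text
clock: 11.18
tool_pos: [0.5611, -0.1242, 0.111]
tcp_rot: [0.981, -0.193, 0.001, 0.0]
wrist_force: [-1.4, 0.9, 5.4]
finger_gap: 0.017
```

```bash
python3 -c "
from h import *
st()"
```

```text
t 11.18 pos [ 0.5611 -0.1242  0.111 ] yaw -22.24 z [ 1.8e-03 -4.0e-04 -1.0e+00] F [-1.4   0.85  5.37] gap 0.017 q [-0.28  0.04  1.54  0.    1.56  0.11]
```

Closing swings the tips forward on to the disc (5 N up). I'll reopen slightly, lift 6 mm and close again.

{"method": "carry_out", "body": {
  "motion": [
    [3.0, 0, 0, 0, 0, 0, 0],
    [3.0, 0, 0, -0.3, 0, 0, 0],
    [3.0, 0, 0, -0.3, 0, 0, 0],
    [3.0, 0, 0, 0, 0, 0, 0],
    [1.0, 0, 0, 0, 0, 0, 0],
    [1.0, 0, 0, 0, 0, 0, 0],
    [1.0, 0, 0, 0, 0, 0, 0],
    [1.0, 0, 0, 0, 0, 0, 0]
  ]
}}

```text
clock: 11.85
tool_pos: [0.5607, -0.1242, 0.116]
tcp_rot: [0.981, -0.193, 0.0, 0.0]
wrist_force: [0.5, -0.5, 1.3]
finger_gap: 0.0166
```

```bash
python3 -c "
from h import *
st()"
```

```text
t 11.85 pos [ 0.5607 -0.1242  0.116 ] yaw -22.24 z [ 3.e-04 -3.e-04 -1.e+00] F [ 0.5  -0.55  1.33] gap 0.0166 q [-0.28  0.04  1.53 -0.    1.57  0.11]
```

```bash
cat > arc.py <<'E'
from h import *
import sys
def arc(c,n,step,r=.036,p=None,z=.116,gap=1.0):
    s,m=st(); p=s['tool_pos'] if p is None else np.array(p); c=np.array(c)
    a=np.arctan2(p[1]-c[1],p[0]-c[0]); print('r',np.hypot(*(p[:2]-c)),'phi',np.degrees(a))
    out=[]
    for i in range(n):
        a-=step; t=np.array([c[0]+r*np.cos(a),c[1]+r*np.sin(a),z]); d=m.T@(t-p)*100
        out.append([gap]+[round(float(x),2) for x in d]+[0,0,0]); p=p+m@np.array(out[-1][1:4])/100
    print(out); print('end target',p)
E
python3 -c "
from arc import *
arc((.5625,-.0885),7,.18)"
```

```text
t 11.85 pos [ 0.5607 -0.1242  0.116 ] yaw -22.24 z [ 3.e-04 -3.e-04 -1.e+00] F [ 0.5  -0.55  1.33] gap 0.0166 q [-0.28  0.04  1.53 -0.    1.57  0.11]
r 0.03576725067630792 phi -92.95366151705636
[[1.0, -0.62, 0.18, 0.0, 0, 0, 0], [1.0, -0.65, 0.04, 0.0, 0, 0, 0], [1.0, -0.64, -0.07, 0.0, 0, 0, 0], [1.0, -0.62, -0.19, 0.0, 0, 0, 0], [1.0, -0.57, -0.29, 0.0, 0, 0, 0], [1.0, -0.52, -0.4, 0.0, 0, 0, 0], [1.0, -0.43, -0.47, 0.0, 0, 0, 0]]
end target [ 0.52771306 -0.0977821   0.11600064]
```

{"method": "carry_out", "body": {
  "motion": [
    [1.0, -0.62, 0.18, 0, 0, 0, 0],
    [1.0, -0.65, 0.04, 0, 0, 0, 0],
    [1.0, -0.64, -0.07, 0, 0, 0, 0],
    [1.0, -0.62, -0.19, 0, 0, 0, 0],
    [1.0, -0.57, -0.29, 0, 0, 0, 0],
    [1.0, -0.52, -0.4, 0, 0, 0, 0],
    [1.0, -0.43, -0.47, 0, 0, 0, 0],
    [1.0, 0, 0, 0, 0, 0, 0]
  ]
}}

```text
clock: 12.52
tool_pos: [0.5275, -0.0963, 0.116]
tcp_rot: [0.981, -0.192, 0.0, -0.0]
wrist_force: [3.4, 2.7, 0.4]
finger_gap: 0.0167
```

```bash
python3 -c "
from arc import *
arc((.5625,-.0885),10,.2,p=(.5277,-.0978,.116))"
```

```text
t 12.52 pos [ 0.5275 -0.0963  0.116 ] yaw -22.18 z [ 6.e-04  6.e-04 -1.e+00] F [3.43 2.68 0.41] gap 0.0167 q [-0.24 -0.06  1.63  0.    1.57  0.14]
r 0.03602124373199798 phi -165.03784474567348
[[1.0, -0.37, -0.61, 0.0, 0, 0, 0], [1.0, -0.25, -0.68, 0.0, 0, 0, 0], [1.0, -0.1, -0.71, 0.0, 0, 0, 0], [1.0, 0.03, -0.72, 0.0, 0, 0, 0], [1.0, 0.18, -0.7, 0.0, 0, 0, 0], [1.0, 0.32, -0.64, 0.0, 0, 0, 0], [1.0, 0.43, -0.57, 0.0, 0, 0, 0], [1.0, 0.54, -0.48, 0.0, 0, 0, 0], [1.0, 0.63, -0.35, 0.0, 0, 0, 0], [1.0, 0.68, -0.23, 0.0, 0, 0, 0]]
end target [ 0.56853705 -0.05300321  0.11604998]
```

{"method": "carry_out", "body": {
  "motion": [
    [1.0, -0.37, -0.61, 0, 0, 0, 0],
    [1.0, -0.25, -0.68, 0, 0, 0, 0],
    [1.0, -0.1, -0.71, 0, 0, 0, 0],
    [1.0, 0.03, -0.72, 0, 0, 0, 0],
    [1.0, 0.18, -0.7, 0, 0, 0, 0],
    [1.0, 0.32, -0.64, 0, 0, 0, 0],
    [1.0, 0.43, -0.57, 0, 0, 0, 0],
    [1.0, 0.54, -0.48, 0, 0, 0, 0],
    [1.0, 0.63, -0.35, 0, 0, 0, 0],
    [1.0, 0.68, -0.23, 0, 0, 0, 0],
    [1.0, 0, 0, 0, 0, 0, 0]
  ]
}}

```text
clock: 13.43
tool_pos: [0.5697, -0.0529, 0.116]
tcp_rot: [0.981, -0.193, 0.0, -0.0]
wrist_force: [0.6, -2.7, 5.0]
finger_gap: 0.0167
```

```bash
python3 -c "
from arc import *
arc((.5625,-.0885),18,.2,p=(.5685,-.0530,.116))
snap('scene','s7')
cv2.imwrite('pics/s7c.png',cv2.resize(np.load('pics/s7.npz')['p'][120:220,200:300,::-1],None,fx=4,fy=4,interpolation=3))"
```

```text
t 13.43 pos [ 0.5697 -0.0529  0.116 ] yaw -22.24 z [ 1.e-04  2.e-04 -1.e+00] F [ 0.59 -2.73  5.04] gap 0.0167 q [-0.15  0.03  1.53  0.    1.57  0.24]
r 0.03600347205478938 phi 80.40686573726965
[[1.0, 0.71, -0.09, 0.0, 0, 0, 0], [1.0, 0.72, 0.06, 0.0, 0, 0, 0], [1.0, 0.69, 0.2, 0.0, 0, 0, 0], [1.0, 0.64, 0.33, -0.0, 0, 0, 0], [1.0, 0.56, 0.45, -0.0, 0, 0, 0], [1.0, 0.46, 0.56, -0.0, 0, 0, 0], [1.0, 0.34, 0.63, -0.0, 0, 0, 0], [1.0, 0.2, 0.69, -0.0, 0, 0, 0], [1.0, 0.07, 0.71, -0.0, 0, 0, 0], [1.0, -0.08, 0.72, -0.0, 0, 0, 0], [1.0, -0.22, 0.68, -0.0, 0, 0, 0], [1.0, -0.35, 0.63, -0.0, 0, 0, 0], [1.0, -0.47, 0.55, -0.0, 0, 0, 0], [1.0, -0.56, 0.44, -0.0, 0, 0, 0], [1.0, -0.65, 0.32, -0.0, 0, 0, 0], [1.0, -0.69, 0.19, -0.0, 0, 0, 0], [1.0, -0.72, 0.04, -0.0, 0, 0, 0], [1.0, -0.71, -0.1, -0.0, 0, 0, 0]]
end target [ 0.54141382 -0.1176584   0.11598606]
```

View pics/s7c.png

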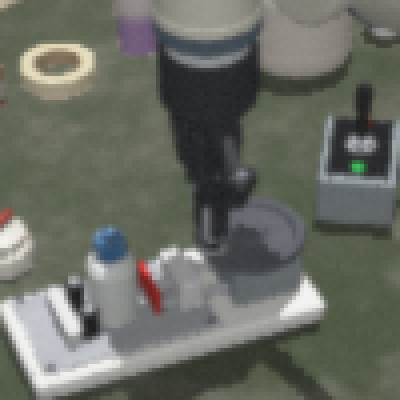

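The crank turned with the grip and the pad, at (148,285), is nearing the bottle. Continuing.

{"method": "carry_out", "body": {
  "motion": [
    [1.0, 0.71, -0.09, 0, 0, 0, 0],
    [1.0, 0.72, 0.06, 0, 0, 0, 0],
    [1.0, 0.69, 0.2, 0, 0, 0, 0],
    [1.0, 0.64, 0.33, 0, 0, 0, 0],
    [1.0, 0.56, 0.45, 0, 0, 0, 0],
    [1.0, 0.46, 0.56, 0, 0, 0, 0],
    [1.0, 0.34, 0.63, 0, 0, 0, 0],
    [1.0, 0.2, 0.69, 0, 0, 0, 0],
    [1.0, 0.07, 0.71, 0, 0, 0, 0],
    [1.0, -0.08, 0.72, 0, 0, 0, 0],
    [1.0, 0, 0, 0, 0, 0, 0]
  ]
}}

```text
clock: 14.4
tool_pos: [0.5924, -0.1087, 0.116]
tcp_rot: [0.981, -0.193, -0.0, -0.001]
wrist_force: [-1.3, -1.2, 5.9]
finger_gap: 0.0171
```

{"method": "carry_out", "body": {
  "motion": [
    [1.0, -0.22, 0.68, 0, 0, 0, 0],
    [1.0, -0.35, 0.63, 0, 0, 0, 0],
    [1.0, -0.47, 0.55, 0, 0, 0, 0],
    [1.0, -0.56, 0.44, 0, 0, 0, 0],
    [1.0, -0.65, 0.32, 0, 0, 0, 0],
    [1.0, -0.69, 0.19, 0, 0, 0, 0],
    [1.0, -0.72, 0.04, 0, 0, 0, 0],
    [1.0, -0.71, -0.1, 0, 0, 0, 0],
    [1.0, 0, 0, 0, 0, 0, 0]
  ]
}}

```text
clock: 15.15
tool_pos: [0.5405, -0.1167, 0.116]
tcp_rot: [0.981, -0.193, -0.0, -0.0]
wrist_force: [1.1, 1.9, 4.7]
finger_gap: 0.0169
```

```bash
python3 -c "
from arc import *
arc((.5625,-.0885),8,.2,p=(.5414,-.1177,.116))
snap('scene','s8');snap('top','t8')
cv2.imwrite('pics/s8c.png',np.hstack([cv2.resize(np.load('pics/'+f+'.npz')['p'][120:220,u:u+100,::-1],None,fx=4,fy=4,interpolation=3) for f,u in(('s8',200),('t8',225))]))"
```

```text
t 15.15 pos [ 0.5405 -0.1167  0.116 ] yaw -22.22 z [-5.e-04  9.e-04 -1.e+00] F [1.07 1.88 4.72] gap 0.0169 q [-0.27 -0.02  1.59  0.    1.57  0.11]
r 0.036025685281476615 phi -125.85197868957499
[[1.0, -0.68, -0.24, 0.0, 0, 0, 0], [1.0, -0.61, -0.37, 0.0, 0, 0, 0], [1.0, -0.54, -0.48, 0.0, 0, 0, 0], [1.0, -0.42, -0.58, 0.0, 0, 0, 0], [1.0, -0.3, -0.65, 0.0, 0, 0, 0], [1.0, -0.17, -0.7, 0.0, 0, 0, 0], [1.0, -0.02, -0.72, 0.0, 0, 0, 0], [1.0, 0.12, -0.71, 0.0, 0, 0, 0]]
end target [ 0.53397195 -0.06659705  0.11604792]
```

View pics/s8c.png

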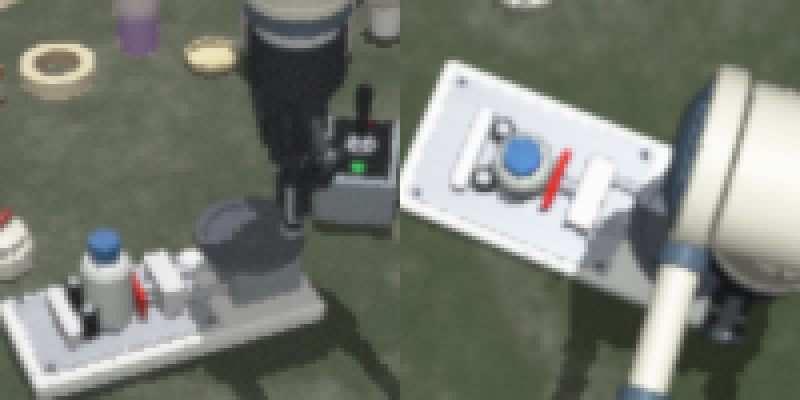

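The pad, at right (557,180), has reached the bottle, which stands against the posts. Next I'll wind to the stop, watching the force.

{"method": "carry_out", "body": {
  "motion": [
    [1.0, -0.68, -0.24, 0, 0, 0, 0],
    [1.0, -0.61, -0.37, 0, 0, 0, 0],
    [1.0, -0.54, -0.48, 0, 0, 0, 0],
    [1.0, -0.42, -0.58, 0, 0, 0, 0],
    [1.0, -0.3, -0.65, 0, 0, 0, 0],
    [1.0, 0, 0, 0, 0, 0, 0]
  ]
}}

```text
clock: 15.75
tool_pos: [0.5267, -0.0851, 0.116]
tcp_rot: [0.981, -0.192, 0.0, -0.0]
wrist_force: [3.0, 0.3, 4.4]
finger_gap: 0.0163
```

{"method": "carry_out", "body": {
  "motion": [
    [1.0, -0.17, -0.7, 0, 0, 0, 0],
    [1.0, -0.02, -0.72, 0, 0, 0, 0],
    [1.0, 0, 0, 0, 0, 0, 0]
  ]
}}

```text
clock: 16.0
tool_pos: [0.5307, -0.0717, 0.116]
tcp_rot: [0.981, -0.193, 0.0, -0.0]
wrist_force: [3.7, -1.6, 4.9]
finger_gap: 0.0169
```

```bash
python3 -c "
from arc import *
arc((.5625,-.0885),6,.15,p=(.5303,-.0725,.116))"
```

```text
t 16.0 pos [ 0.5307 -0.0717  0.116 ] yaw -22.2 z [ 4.e-04 -1.e-04 -1.e+00] F [ 3.7  -1.56  4.91] gap 0.0169 q [-0.2  -0.07  1.63  0.    1.58  0.19]
r 0.035956084325187584 phi 153.5774753436486
[[1.0, 0.08, -0.53, 0.0, 0, 0, 0], [1.0, 0.15, -0.52, 0.0, 0, 0, 0], [1.0, 0.24, -0.49, 0.0, 0, 0, 0], [1.0, 0.3, -0.44, 0.0, 0, 0, 0], [1.0, 0.37, -0.4, 0.0, 0, 0, 0], [1.0, 0.42, -0.33, 0.0, 0, 0, 0]]
end target [ 0.5549843  -0.05330481  0.11600776]
```

{"method": "carry_out", "body": {
  "motion": [
    [1.0, 0.08, -0.53, 0, 0, 0, 0],
    [1.0, 0.15, -0.52, 0, 0, 0, 0],
    [1.0, 0, 0, 0, 0, 0, 0]
  ]
}}

```text
clock: 16.25
tool_pos: [0.5331, -0.0677, 0.1157]
tcp_rot: [0.981, -0.194, -0.004, 0.005]
wrist_force: [-13.2, -15.9, 12.3]
finger_gap: 0.0166
```

{"method": "carry_out", "body": {
  "motion": [
    [1.0, 0.24, -0.49, 0, 0, 0, 0],
    [1.0, 0.3, -0.44, 0, 0, 0, 0],
    [1.0, 0, 0, 0, 0, 0, 0]
  ]
}}

```text
clock: 16.5
tool_pos: [0.5411, -0.0563, 0.1141]
tcp_rot: [0.981, -0.193, -0.006, -0.0]
wrist_force: [0.5, 0.8, 0.8]
finger_gap: 0.0102
```

```bash
python3 -c "
from arc import *
arc((.5625,-.0885),6,.15,p=(.5469,-.0560,.116))
snap('scene','s9');snap('top','t9')
cv2.imwrite('pics/s9c.png',np.hstack([cv2.resize(np.load('pics/'+f+'.npz')['p'][120:220,u:u+100,::-1],None,fx=4,fy=4,interpolation=3) for f,u in(('s9',200),('t9',225))]))"
```

```text
t 16.5 pos [ 0.5411 -0.0563  0.1141] yaw -22.28 z [-0.0117  0.0028 -0.9999] F [0.47 0.81 0.78] gap 0.0102 q [-0.17 -0.03  1.6   0.    1.58  0.22]
r 0.03605010402204129 phi 115.64100582430521
[[1.0, 0.39, -0.37, -0.01, 0, 0, 0], [1.0, 0.45, -0.31, -0.0, 0, 0, 0], [1.0, 0.48, -0.24, -0.01, 0, 0, 0], [1.0, 0.51, -0.16, -0.0, 0, 0, 0], [1.0, 0.53, -0.09, -0.01, 0, 0, 0], [1.0, 0.54, -0.01, -0.01, 0, 0, 0]]
end target [ 0.57821122 -0.05607862  0.11603392]
```

View pics/s9c.png

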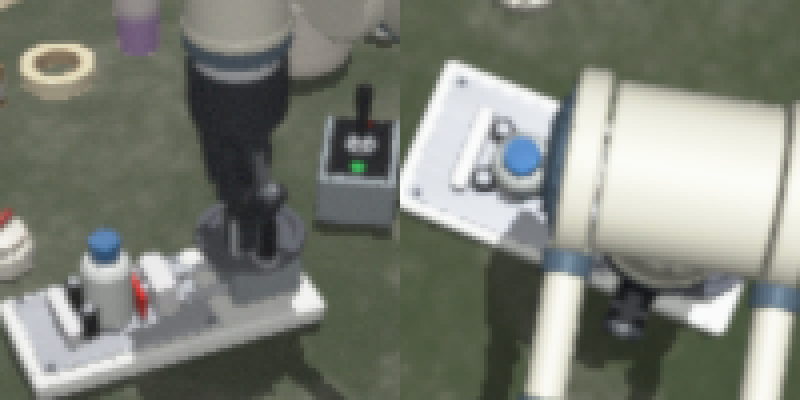

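At the stop the force rose to about 20 N and the grip slipped off the crank, roughly 8.3 rad from the start, which fits a start near 1.25 rad. I'll lift away and check the clamp.

{"method": "carry_out", "body": {
  "motion": [
    [1.0, 0, 0, -1.5, 0, 0, 0],
    [1.0, 0, 0, -3, 0, 0, 0],
    [1.0, 0, 0, -3.5, 0, 0, 0],
    [1.0, 0, 0, -3.5, 0, 0, 0],
    [1.0, 0, 3, 0, 0, 0, 0],
    [1.0, 0, 3.5, 0, 0, 0, 0],
    [1.0, 0, 3.5, 0, 0, 0, 0],
    [1.0, 0, 3.5, 0, 0, 0, 0],
    [1.0, 0, 3.5, 0, 0, 0, 0],
    [1.0, 0, 0, 0, 0, 0, 0],
    [1.0, 0, 0, 0, 0, 0, 0]
  ]
}}

```text
clock: 17.52
tool_pos: [0.4795, -0.2156, 0.2295]
tcp_rot: [0.981, -0.194, -0.001, -0.001]
wrist_force: [0.5, 0.6, -0.2]
finger_gap: 0.01
```

```bash
python3 -c "
from arc import *
st()
snap('scene','s10');snap('top','t10')
cv2.imwrite('pics/s10c.png',np.hstack([cv2.resize(np.load('pics/'+f+'.npz')['p'][120:220,u:u+100,::-1],None,fx=4,fy=4,interpolation=3) for f,u in(('s10',200),('t10',225))]))
for n in('scene','top'):
  for t in('white_bottle','cradle','crank_grip','wheel_axis','shaker_bat_tip','shaker_switch','lamp_bat_tip'): print(n,t,[(np.round(r['location'],3).tolist(),round(r['conf'],2)) for r in tip_of(n,t)][:5])"
```

```text
t 17.52 pos [ 0.4795 -0.2156  0.2295] yaw -22.43 z [-0.0025  0.0017 -1.    ] F [ 0.47  0.6  -0.24] gap 0.01 q [-0.49 -0.11  1.47  0.    1.78 -0.1 ]
scene white_bottle [([0.35, 0.23, 0.006], 0.81), ([0.607, 0.025, 0.028], 0.8), ([0.421, 0.21, 0.001], 0.71), ([0.444, -0.338, 0.107], 0.24)]
scene cradle [([0.608, 0.023, 0.03], 0.63)]
scene crank_grip [([0.529, -0.072, 0.1], 0.6)]
scene wheel_axis [([0.563, -0.091, 0.077], 0.66)]
scene shaker_bat_tip [([0.44, -0.339, 0.11], 0.62)]
scene shaker_switch [([0.44, -0.322, -0.002], 0.93), ([0.541, 0.37, 0.001], 0.33)]
scene lamp_bat_tip [([0.604, -0.279, 0.109], 0.58)]
top white_bottle [([0.352, 0.229, 0.002], 0.75), ([0.441, -0.319, 0.001], 0.65), ([0.418, 0.211, 0.001], 0.59), ([0.606, 0.029, 0.031], 0.47)]
top cradle [([0.614, 0.026, 0.03], 0.81)]
top crank_grip [([0.532, -0.073, 0.102], 0.45)]
top wheel_axis [([0.565, -0.091, 0.07], 0.97)]
top shaker_bat_tip [([0.449, -0.336, 0.112], 0.56)]
top shaker_switch [([0.44, -0.322, 0.004], 0.72), ([0.588, -0.261, -0.001], 0.67)]
top lamp_bat_tip []
```

View pics/s10c.png

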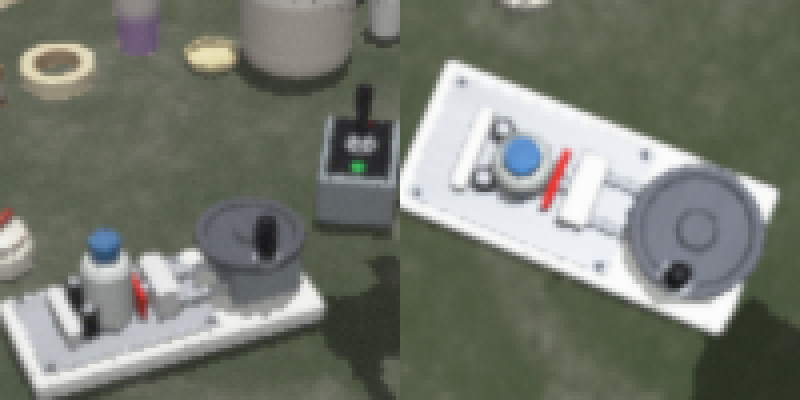

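Run:
```python
from h import *
c=np.array([.592,-.0135]);ay=np.array([.377,.926]);ax=np.array([.926,-.377])
for f in('top0','t6','t8','t10'):
    p=np.load(f'pics/{f}.npz')['p'].astype('f4')
    ys=np.arange(-60,60,1.); rows=[]
    img=[]
    for xo in np.arange(-30,31,1.):
        P=np.array([np.r_[c+ax*xo*1e-3+ay*y*1e-3,.057] for y in ys]); uv=w2px('top',P).astype('f4')
        img.append(cv2.remap(p,uv[None,:,0],uv[None,:,1],cv2.INTER_LINEAR)[0])
    img=np.array(img); rd=img[...,0]-img[...,1:].max(2); print(f,'pad y peak',ys[np.argmax(rd[20:41].mean(0))])
    rows.append(img); cv2.imwrite(f'pics/r_{f}.png',cv2.resize(img[:,:,::-1].astype('u1'),None,fx=5,fy=2.2,interpolation=3))
v=[cv2.imread(f'pics/r_{f}.png') for f in('top0','t6','t8','t10')]; cv2.imwrite('pics/r.png',np.vstack(v))
```

```text
top0 pad y peak -4.0
t6 pad y peak -4.0
t8 pad y peak 21.0
t10 pad y peak 21.0
```

View pics/r.png

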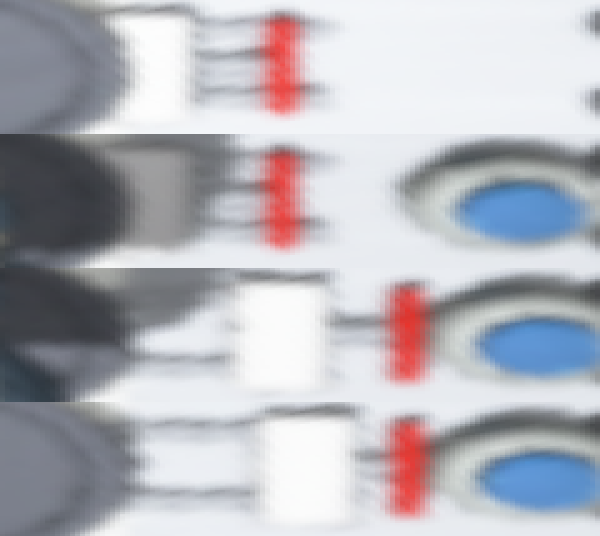

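Between the free and clamped views the gap from carriage to pad went from about 75 to 38 strip pixels (5 px/mm), so the spring is compressed about 7 mm. Next is the switch: turn the tool, then go beyond the red-dot side.

{"method": "carry_out", "body": {
  "motion": [
    [0, 0, 0, 0, 0, 0, -0.108],
    [0, 0, 0, 0, 0, 0, -0.108],
    [0, 0, 0, 0, 0, 0, -0.108],
    [0, 0, 0, 0, 0, 0, -0.108],
    [0, 0, 0, 0, 0, 0, -0.108],
    [0, 0, 0, 0, 0, 0, -0.108],
    [0, 0, 0, 0, 0, 0, -0.108],
    [0, 0, 0, 0, 0, 0, 0]
  ]
}}

```text
clock: 18.98
tool_pos: [0.4805, -0.2146, 0.2308]
tcp_rot: [0.983, 0.185, -0.0, -0.0]
wrist_force: [-0.5, 0.9, -0.0]
finger_gap: -0.0
```

```bash
python3 -c "
from h import *
go((.4618,-.375,.22),(.4618,-.375,.116),(.4433,-.3265,.116))"
```

```text
t 18.98 pos [ 0.4805 -0.2146  0.2308] yaw 21.28 z [-0.  0. -1.] F [-0.48  0.88 -0.04] gap -0.0 q [-0.48 -0.11  1.47  0.    1.78 -0.86]
[ 0.4618 -0.375   0.22  ] tool cm [-7.56 14.27  1.08] len 16.19
[ 0.4618 -0.375   0.116 ] tool cm [ 0.   0.  10.4] len 10.4
[ 0.4433 -0.3265  0.116 ] tool cm [ 0.04 -5.19  0.  ] len 5.19
```

{"method": "carry_out", "body": {
  "motion": [
    [0, -1.5, 2.85, 0.2, 0, 0, 0],
    [0, -1.5, 2.85, 0.2, 0, 0, 0],
    [0, -1.5, 2.85, 0.2, 0, 0, 0],
    [0, -1.5, 2.85, 0.2, 0, 0, 0],
    [0, -1.5, 2.85, 0.2, 0, 0, 0],
    [0, 0, 0, 0, 0, 0, 0],
    [0, 0, 0, 2.5, 0, 0, 0],
    [0, 0, 0, 3, 0, 0, 0],
    [0, 0, 0, 3, 0, 0, 0],
    [0, 0, 0, 1.8, 0, 0, 0],
    [0, 0, 0, 0, 0, 0, 0],
    [0, 0, 0, 0, 0, 0, 0]
  ]
}}

```text
clock: 19.98
tool_pos: [0.4614, -0.3738, 0.117]
tcp_rot: [0.983, 0.182, -0.001, -0.001]
wrist_force: [0.0, -0.2, 0.2]
finger_gap: -0.0002
```

```bash
python3 -c "
from h import *
go((.4433,-.3265,.116))
p,d=snap('scene','s11'); q,d=snap('top','t11')
cv2.imwrite('pics/s11c.png',np.hstack([cv2.resize(p[120:220,290:390,::-1],None,fx=4,fy=4,interpolation=3),cv2.resize(q[160:260,340:440,::-1],None,fx=4,fy=4,interpolation=3)]))"
```

```text
t 19.98 pos [ 0.4614 -0.3738  0.117 ] yaw 20.96 z [-0.0019  0.0018 -1.    ] F [ 0.03 -0.22  0.24] gap -0.0002 q [-0.74  0.09  1.47  0.    1.58 -1.1 ]
[ 0.4433 -0.3265  0.116 ] tool cm [ 0.01 -5.07  0.11] len 5.07
```

View pics/s11c.png

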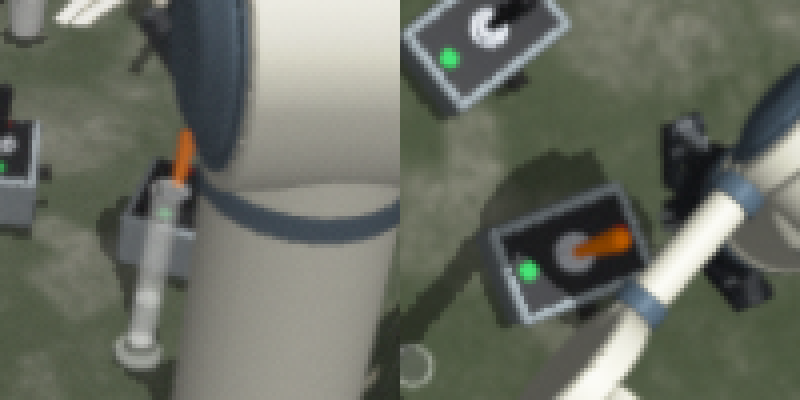

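In the top view the closed fingers are to the right of the orange bat, whose tip is at (622,240). The cylinder is clear. Pushing towards the green dot.

{"method": "carry_out", "body": {
  "motion": [
    [0, 0, -1, 0, 0, 0, 0],
    [0, 0, -1, 0, 0, 0, 0],
    [0, 0, -1, 0, 0, 0, 0],
    [0, 0, -1, 0, 0, 0, 0],
    [0, 0, 0, 0, 0, 0, 0]
  ]
}}

```text
clock: 20.5
tool_pos: [0.447, -0.3352, 0.1186]
tcp_rot: [0.983, 0.183, 0.0, -0.0]
wrist_force: [-0.4, -1.0, -0.1]
finger_gap: -0.0001
```

{"method": "carry_out", "body": {
  "motion": [
    [0, 0, -0.6, 0, 0, 0, 0],
    [0, 0, -0.6, 0, 0, 0, 0],
    [0, 0, 0, 0, 0, 0, 0]
  ]
}}

```text
clock: 20.75
tool_pos: [0.4428, -0.3249, 0.1177]
tcp_rot: [0.983, 0.183, -0.0, -0.0]
wrist_force: [-0.1, -0.6, 0.6]
finger_gap: -0.0001
```

```bash
python3 -c "
from h import *
st()
q,d=snap('top','t12')
cv2.imwrite('pics/t12c.png',cv2.resize(q[160:260,340:440,::-1],None,fx=4,fy=4,interpolation=3))"
```

```text
t 20.75 pos [ 0.4428 -0.3249  0.1177] yaw 21.1 z [-4.e-04  8.e-04 -1.e+00] F [-0.14 -0.56  0.58] gap -0.0001 q [-0.7  -0.03  1.59  0.    1.58 -1.06]
```

View pics/t12c.png

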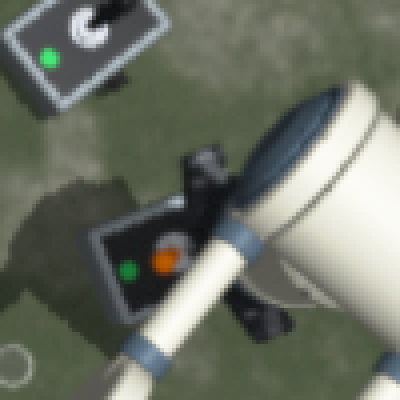

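The bat now shows left of its pivot at (165,260), so it looks flipped. I'll back off, rise and check.

{"method": "carry_out", "body": {
  "motion": [
    [0, 0, 2, 0, 0, 0, 0],
    [0, 0, 3, -1, 0, 0, 0],
    [0, 0, 0, -3.5, 0, 0, 0],
    [0, 0, 0, -3.5, 0, 0, 0],
    [0, 0, 0, -3.5, 0, 0, 0],
    [0, 0, 3.5, 0, 0, 0, 0],
    [0, 0, 3.5, 0, 0, 0, 0],
    [0, 0, 3.5, 0, 0, 0, 0],
    [0, 0, 0, 0, 0, 0, 0],
    [0, 0, 0, 0, 0, 0, 0]
  ]
}}

```text
clock: 21.63
tool_pos: [0.4987, -0.4721, 0.2289]
tcp_rot: [0.983, 0.182, -0.002, -0.002]
wrist_force: [0.2, -0.8, -0.0]
finger_gap: 0.0002
```

```bash
python3 -c "
from h import *
st()
p,d=snap('scene','s13');q,d=snap('top','t13')
cv2.imwrite('pics/s13c.png',np.hstack([cv2.resize(q[160:260,330:430,::-1],None,fx=4,fy=4,interpolation=3),cv2.resize(q[120:220,225:325,::-1],None,fx=4,fy=4,interpolation=3)]))
cv2.imwrite('pics/s13d.png',p[:,:,::-1])
for n in('scene','top'):
  for t in('white_bottle','cradle','shaker_bat_tip','lamp_bat_tip','brown_bottle','purple_cup','cylinder'): print(n,t,[(np.round(r['location'],3).tolist(),round(r['conf'],2)) for r in tip_of(n,t)][:4])"
```

```text
t 21.63 pos [ 0.4987 -0.4721  0.2289] yaw 20.98 z [-0.0039  0.004  -1.    ] F [ 0.18 -0.77 -0.  ] gap 0.0002 q [-0.81  0.33  1.   -0.    1.82 -1.17]
scene white_bottle [([0.351, 0.229, 0.0], 0.86), ([0.424, 0.212, 0.001], 0.76), ([0.605, 0.026, 0.029], 0.59)]
scene cradle [([0.608, 0.027, 0.027], 0.75)]
scene shaker_bat_tip []
scene lamp_bat_tip [([0.607, -0.28, 0.11], 0.52)]
scene brown_bottle [([0.617, 0.276, 0.001], 0.82)]
scene purple_cup [([0.541, 0.368, -0.002], 0.57)]
scene cylinder [([0.377, -0.184, 0.002], 0.79), ([0.606, 0.025, 0.028], 0.16)]
top white_bottle [([0.42, 0.209, 0.001], 0.57), ([0.352, 0.229, -0.001], 0.49)]
top cradle [([0.611, 0.026, 0.029], 0.87), ([0.542, 0.367, -0.001], 0.74)]
top shaker_bat_tip [([0.604, -0.278, 0.106], 0.49)]
top lamp_bat_tip [([0.603, -0.277, 0.111], 0.48)]
top brown_bottle [([0.593, -0.014, -0.0], 0.66)]
top purple_cup [([0.542, 0.369, -0.003], 0.81), ([0.44, -0.318, 0.0], 0.32)]
top cylinder [([0.368, -0.186, 0.001], 0.78)]
```

View pics/s13c.png

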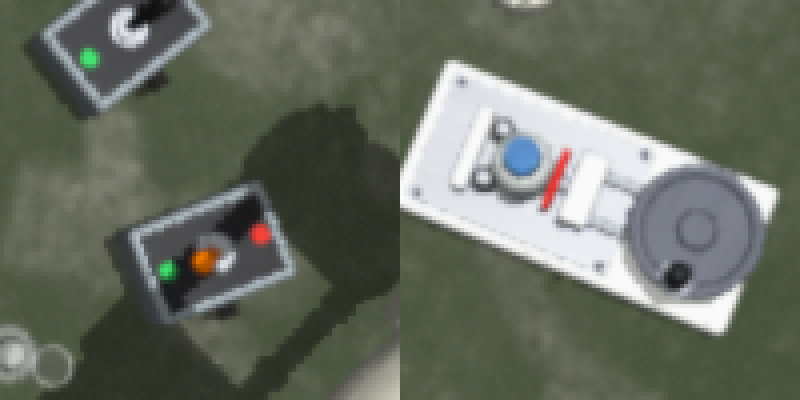

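View pics/s13d.png

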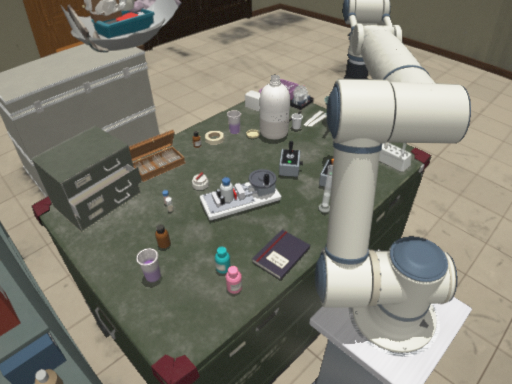

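Run:
```python
from h import *
c=np.array([.4408,-.317]);u=np.array([-.355,.935])
for a in(-.42,0,.42): print(a,w2px('top',np.r_[c+u*.05*np.sin(a),.058+.05*np.cos(a)]))
t=np.load('pics/t13.npz')['p'];h=cv2.cvtColor(t,cv2.COLOR_RGB2HSV)
m=np.zeros((384,512),bool);m[200:250,350:410]=1;m&=(h[...,0]>5)&(h[...,0]<22)&(h[...,1]>180)&(t[...,0]>150);print(np.argwhere(m).mean(0)[::-1],m.sum())
```

```text
-0.42 [[395.16551484 219.51846284]]
0 [[388.40592862 222.29160282]]
0.42 [[380.77036368 225.15231944]]
[380.36842105 224.78947368] 19
```

The orange bat's tip is at pixel (380.4, 224.8), and the "on" prediction is (380.8, 225.2). The black bat is unchanged and the bystanders are where they started. Handing in.

```bash
python3 -c "
from h import *
print(job_done())"
```

```text
the job is handed in; nothing more can be done
None
```

The white bottle is clamped upright in the shaker cradle and the orange bat is over at its green dot. I handed the job in at about 22 s of the 69 s allowed; no verdict was reported.

- **Bottle:** I picked it up by its blue cap, set it down about 5 mm short of the cradle point and released it. The last pictures show it upright against both posts with the pad bearing on it. The location estimates put it within about 3 mm of the estimated cradle point, each good to about 4 mm, so they only roughly confirm the 6 mm limit.
- **Clamp:** I wound the handwheel clockwise about 8.3 rad until the force rose to about 20 N at the stop. At the stop the grip slipped off the crank handle, and the wheel stayed where it was. The top-view pictures show the pad pressed in by about 7 mm.
- **Switch:** the orange bat's tip is within about 1 pixel of where "on" should put it. The scene camera's view of it was blocked, and the top-camera network missed it and returned the lamp bat's position instead. This check therefore rests on my own measurement in the top picture.
- **Left alone:** the black bat is still off, and the purple cup and measuring cylinder are where they started to within camera error. The brown bottle was confirmed by the scene camera only, since the top-camera network mistook the shaker for it.

While closing on the crank handle, the fingertips first touched the wheel disc with about 5 N. I reopened, lifted 6 mm and gripped again.

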